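# Carry the bonding supplies over in their order of use

## Task

The four containers for the next bonding job stand on the bench rack in their order of use, counted from the rack's dark end board. Move all four to the compartments of the empty rack in the same order counted from that rack's own dark end board: the one nearest the end board here goes nearest the end board there, and so on. Keep them upright and set each one down in its compartment rather than dropping it.

Things in the scene. Friction and masses are not known exactly. Their poses are not given: they have to be found in the camera images.
- tin: Origin at the centre of its underside, z up; round, so its yaw means nothing. Bare steel tin with a flat lid, straight cylinder 48 mm in diameter, 75 mm tall, about 0.2 kg.
- jar: Origin at the centre of its underside, z up; round, so its yaw means nothing. Amber jar with a pale paper label and a black screw cap, 53 mm in diameter at the body, 72 mm tall with the cap, about 0.19 kg. Its straight body runs up to about 50 mm.
- bottle: Origin at the centre of its underside, z up; round, so its yaw means nothing. Slim white plastic bottle with a narrow neck and grey cap, 42 mm in diameter at the body, 94 mm tall, about 0.15 kg. Its straight body runs up to about 55 mm.
- tub: Origin at the centre of its underside, z up; round, so its yaw means nothing. Low white tub, slightly conical: 42 mm in diameter at the bottom, 52 mm at 50 mm height, with a 55 mm wide lid from 48 to 56 mm height; about 0.14 kg.
- tin_tray: Grey open square tray, 68 x 68 mm, 14 mm tall, 4 mm walls and 4 mm floor, fixed on the bench rack; the tin stands in it at the start. It stays where it is and so keeps on showing where in the row the tin came from. Origin at the centre of its underside, axes parallel to the bench rack's.
- jar_tray: Grey open square tray, 68 x 68 mm, 14 mm tall, 4 mm walls and 4 mm floor, fixed on the bench rack; the jar stands in it at the start. It stays where it is and so keeps on showing where in the row the jar came from. Origin at the centre of its underside, axes parallel to the bench rack's.
- bottle_tray: Grey open square tray, 68 x 68 mm, 14 mm tall, 4 mm walls and 4 mm floor, fixed on the bench rack; the bottle stands in it at the start. It stays where it is and so keeps on showing where in the row the bottle came from. Origin at the centre of its underside, axes parallel to the bench rack's.
- tub_tray: Grey open square tray, 68 x 68 mm, 14 mm tall, 4 mm walls and 4 mm floor, fixed on the bench rack; the tub stands in it at the start. It stays where it is and so keeps on showing where in the row the tub came from. Origin at the centre of its underside, axes parallel to the bench rack's.
- bench_rack: Fixed brown board holding the row at the start, 82 (x) by 290 (y) by 12 mm. The grey trays stand on it (underside at z = 12 mm, containers at 16, rims at 26) at y = +108, +36, -36, -108 mm. Dark end board, 14 mm thick, 46 mm tall, at y = +152 mm, none at the other end. Origin: centre of the underside.. Most finger room: across the row (closing along x).
- carry_rack: Fixed empty rack to fill (pale floor, brown walls), on the other side, 82 (x) by 294 (y) mm; four open 66 x 66 mm compartments at x = 0, y = -108, -36, +36, +108 mm; 6 mm walls, floors at z = 12 mm, rims at z = 26 mm. Dark end board, 14 mm thick, 46 mm tall, at y = -152 mm (the bench rack has its own at +y). Origin: centre of the underside. Most finger room: across the row (closing along x).
Things that resemble listed ones, but are neither listed nor needed, are in the scene too. Leave any yellow look-alike of the jar alone.

How it is judged (in metres and radians):
At the end, for the whole second after the job is handed in: Each container stands upright (within 0.1 rad) on the floor of the compartment that is as many places from the carry rack's end board as its tray is from the bench rack's end board, within 18 mm of the compartment's centre along and across the row, released and at rest (((y of tin_tray in the frame of bench_rack between 0.088 and 0.128 m and y of tin in the frame of carry_rack between -0.126 and -0.09 m) or (y of tin_tray in the frame of bench_rack between 0.016 and 0.056 m and y of tin in the frame of carry_rack between -0.054 and -0.018 m) or (y of tin_tray in the frame of bench_rack between -0.056 and -0.016 m and y of tin in the frame of carry_rack between 0.018 and 0.054 m) or (y of tin_tray in the frame of bench_rack between -0.128 and -0.088 m and y of tin in the frame of carry_rack between 0.09 and 0.126 m)) and x of tin in the frame of carry_rack between -0.018 and 0.018 m and z of tin in the frame of carry_rack between 0.008 and 0.017 m and angle between each of tin, jar, bottle, tub's own z axis and vertical below 0.1 rad and linear speed of each of tin, jar, bottle, tub below 0.02 m/s and angular speed of each of tin, jar, bottle, tub below 0.2 rad/s and contact force between the fingers and tin below 0.05 N and ((y of jar_tray in the frame of bench_rack between 0.088 and 0.128 m and y of jar in the frame of carry_rack between -0.126 and -0.09 m) or (y of jar_tray in the frame of bench_rack between 0.016 and 0.056 m and y of jar in the frame of carry_rack between -0.054 and -0.018 m) or (y of jar_tray in the frame of bench_rack between -0.056 and -0.016 m and y of jar in the frame of carry_rack between 0.018 and 0.054 m) or (y of jar_tray in the frame of bench_rack between -0.128 and -0.088 m and y of jar in the frame of carry_rack between 0.09 and 0.126 m)) and x of jar in the frame of carry_rack between -0.018 and 0.018 m and z of jar in the frame of carry_rack between 0.008 and 0.017 m and contact force between the fingers and jar below 0.05 N and ((y of bottle_tray in the frame of bench_rack between 0.088 and 0.128 m and y of bottle in the frame of carry_rack between -0.126 and -0.09 m) or (y of bottle_tray in the frame of bench_rack between 0.016 and 0.056 m and y of bottle in the frame of carry_rack between -0.054 and -0.018 m) or (y of bottle_tray in the frame of bench_rack between -0.056 and -0.016 m and y of bottle in the frame of carry_rack between 0.018 and 0.054 m) or (y of bottle_tray in the frame of bench_rack between -0.128 and -0.088 m and y of bottle in the frame of carry_rack between 0.09 and 0.126 m)) and x of bottle in the frame of carry_rack between -0.018 and 0.018 m and z of bottle in the frame of carry_rack between 0.008 and 0.017 m and contact force between the fingers and bottle below 0.05 N and ((y of tub_tray in the frame of bench_rack between 0.088 and 0.128 m and y of tub in the frame of carry_rack between -0.126 and -0.09 m) or (y of tub_tray in the frame of bench_rack between 0.016 and 0.056 m and y of tub in the frame of carry_rack between -0.054 and -0.018 m) or (y of tub_tray in the frame of bench_rack between -0.056 and -0.016 m and y of tub in the frame of carry_rack between 0.018 and 0.054 m) or (y of tub_tray in the frame of bench_rack between -0.128 and -0.088 m and y of tub in the frame of carry_rack between 0.09 and 0.126 m)) and x of tub in the frame of carry_rack between -0.018 and 0.018 m and z of tub in the frame of carry_rack between 0.008 and 0.017 m and contact force between the fingers and tub below 0.05 N); the robot touches nothing.
It fails at once if a container is tipped over (more than 0.6 rad) (angle between any of tin, jar, bottle, tub's own z axis and vertical above 0.6 rad).
It fails at once if a container is dropped (falls free, faster than 0.6 m/s, about 2 cm or more) ((linear speed of tin above 0.6 m/s and contact force between the fingers and tin below 0.05 N) or (linear speed of jar above 0.6 m/s and contact force between the fingers and jar below 0.05 N) or (linear speed of bottle above 0.6 m/s and contact force between the fingers and bottle below 0.05 N) or (linear speed of tub above 0.6 m/s and contact force between the fingers and tub below 0.05 N)).
It also fails if it takes over 128 s, if anything falls off the work surface, if the arm or the gripper's body presses on something with over 40 N, if the wrist force passes 120 N, or if a joint passes its speed limit or range.

## Robot

A 6-joint arm with a two-finger parallel gripper is mounted at the origin on the work surface. World frame = base frame: x ahead of the robot, y to its left, z up, the work surface at z = 0. Lengths are in mm, angles in rad, forces in N, time in s.
With the tool pointing down it reaches from about 325 to 850 mm from the base axis. Payload 15.5 kg.
Tool frame: the origin (TCP) lies on the centre line of the jaws, within the pads' length; the fingertips stand 14 mm ahead of it and the grasp point (between the pads) lies 5 mm behind it (arm.tip_reach is the distance from the TCP to the fingertips, in mm); z points along the fingers, y is the line along which they close (so a half turn about z gives the same grasp; the last joint's range is limited). The gripper opens to 91 mm and grips with 3 to 60 N. Pads are 32 mm wide; open, the fingers measure 118 mm over their backs; the gripper's body (76 mm by 178 mm) begins 60 mm behind the grasp point.
Start: joints at [1.135, 0.494, 1.345, -0, 1.302, -0.096], TCP at [208.896, 589.058, 227.915] pointing down, gripper open.
Joint ranges: [-2.91, 2.91], [-0.82, 2.16], [0.22, 2.67], [-1.22, 4.37], [0.12, 2.79], [-3.08, 3.08]. Speed limits (rad/s): [1.89, 1.89, 2.57, 3.01, 3.01, 3.01].

## Interface

Orientations are given as a rotation vector (axis times angle).
In Python, from rig import arm gives the robot as it stands.
- The arm moves only by the shell command python3 -m handwheel 'ROWS'. ROWS is a JSON list of rows, 1 to 8 of them, each written [[dx, dy, dz], turn, opening]: dx, dy, dz in normalised numbers (1 is 1000 mm), then a turn about the tool's z in parts of the range, where 1.0 means 2 pi rad, then the opening from 0.0 (shut) to 1.0 (fully open); each row is the pose to reach, as a shift and turn from the pose commanded when the command began, along the tool's axes at that moment; what a row does not reach only later rows make up. A row lasts 1/12 s, in which the tool goes at most 41.7 mm and 0.125 rad, less where a joint would pass 70% of its speed; a pose out of reach is approached as far as the arm can. The fingers move at their own pace and stop on an object; the grip force is fixed at half the most. Time passes only in rows, so rows that do not move let the fingers close. It prints the time, the measured TCP pose, the force, the opening and the grip force at its end. Shift and turn numbers lie between -1 and 1, and a call with a number outside is refused. Input that does not fit is refused with a message, and nothing moves.
- arm.get_obs(): the state, without advancing time (a new reading comes with each control period).
- arm.camera(name): name is "scene" or "top" or "wrist"; returns a dict with "color" (384x512x3 uint8, blue, green, red), "range_z" (384x512 float32, mm along the optical axis (not along the pixel's ray), 0 where there is no reading), "camera_matrix" (3x3 intrinsics, pixels), "eye" and "rotation" of the camera in the world. Camera axes: x right, y up, looking along -z (the intrinsics and any distortion apply to the point x, -y, -z); pixel columns grow to the right and rows downward; lengths in mm; the calibration is good to about 2 mm. The wrist camera is an equidistant fisheye: a pixel r from the principal point sees the ray r / f radians off the axis. A picture is of the moment at which its call begins.
- arm.job_done(): hands the job in; it is judged then, once.
Trained networks look in a picture, given as the dict that the camera call returned (one of the last four; its "shot" number tells which), for a name from the list of things; names that differ only in an ending like _2 or _b are one class to them, and where a whole thing is asked for, a point or a joint stands for the part that bears it (a point fixed in the world has none). Each returns a list of dicts, best first, with "conf" (0 to 1); they miss things now and then, are a little off and sometimes report something else, mostly with a low value. They report only what shows in the picture. A call takes as long as a camera call. They do not tell look-alikes from the thing itself.
- arm.look_for(picture, thing): "centre" ([column, row] in pixels, amid what is visible of it).
- arm.outline_of(picture, thing): "pixels" (384x512 bool, what is visible of it) and "centre" ([column, row] in pixels, amid what is visible of it).
The state is a dict: "time_s": time; "joints": joint angles; "qd": joint speeds; "joint_torque": joint torques, N m; "position": TCP position; "eef_rot": TCP orientation; "wrist_force": force on the tool from outside, world axes, zero at the start; "ft_torque": the same for the moment, N m; "opening": opening from 0.0 (shut) to 1.0 (fully open); "finger_force": force on a finger pad.
Only numpy, scipy, OpenCV 4.12 (cv2) and the standard library are available. Lean on these libraries where they do the work, as an engineer would, in place of code of your own. Each camera call takes 0.05 s, during which the arm holds its last target. There are 200 camera calls.

## Working session

There is one attempt and no reset: what is moved stays moved. The work goes in short steps, Python scripts to look and compute and a shell command to move; the robot and the scene stay as the last step left them, time stands still between calls to the robot, and variables do not carry over. Pictures are saved under pics/ and viewed, at most 14 in all, crops included, and the job is handed in when it is done.

```bash
mkdir -p pics; cat > h.py <<'E'
import numpy as np, cv2
from rig import arm
T=['tin','jar','bottle','tub','bench_rack','carry_rack','tin_tray','jar_tray','bottle_tray','tub_tray']
def cloud(p):
    K=p['camera_matrix'];z=p['range_z'];v,u=np.mgrid[:384,:512]
    c=np.stack([(u-K[0,2])/K[0,0]*z,-(v-K[1,2])/K[1,1]*z,-z],-1)
    return c@np.array(p['rotation']).T+np.array(p['eye'])
E
python3 - <<'E'
from h import *
o=arm.get_obs();print(o['position'],o['eef_rot'],o['opening'])
for n in['top','scene']:
    p=arm.camera(n);cv2.imwrite(f'pics/{n}1.png',p['color']);W=cloud(p)
    np.savez(f'{n}.npz',W=W,c=p['color'])
    print(n,p['eye'])
    for t in T:
        for d in arm.outline_of(p,t)[:3]:
            m=d['pixels']&(p['range_z']>0);w=W[m]
            if len(w): print(t,round(d['conf'],2),np.round(d['centre']),m.sum(),np.round(np.median(w,0)),np.round(np.percentile(w,98,axis=0)),np.round(np.percentile(w,2,axis=0)))
E
```

```text
[208.72093179 588.73683675 227.33258376] [-5.32692563e-01 -3.09575439e+00  1.80960788e-03] 0.9989298467432939Traceback (most recent call last):
  File "<stdin>", line 4, in <module>
  File "h.py", line 7, in cloud
    return c@np.array(p['rotation']).T+np.array(p['eye'])
           ~~~~~~~~~~~~~~~~~~~~~~~~~~~^~~~~~~~~~~~~~~~~~~
ValueError: operands could not be broadcast together with shapes (384,512) (3,)
```

```bash
sed -i "s/np.array(p\['rotation'\]).T/cv2.Rodrigues(np.array(p['rotation'],float))[0].T/" h.py
python3 - <<'E'
from h import *
for n in['top','scene']:
    p=arm.camera(n);cv2.imwrite(f'pics/{n}1.png',p['color']);print(n,p['eye'],p['rotation'],p['camera_matrix']);W=cloud(p)
    np.savez(f'{n}.npz',W=W,c=p['color'])
    for t in T:
        for d in arm.outline_of(p,t)[:3]:
            m=d['pixels']&(p['range_z']>0);w=W[m]
            if len(w): print(t,round(d['conf'],2),np.round(d['centre']),m.sum(),np.round(np.median(w,0)),np.round(np.percentile(w,98,axis=0)),np.round(np.percentile(w,2,axis=0)))
E
```

```text
top [ 289.67352966    3.28459069 1124.69947244] [ 0.18395661 -0.17766837 -1.54923515] [[417.0363944    0.         252.73164939]
 [  0.         417.0363944  192.314313  ]
 [  0.           0.           1.        ]]
tin 0.67 [329. 217.] 406 [ 472. -190.   90.] [ 497. -170.   95.] [ 453. -228.   23.]
jar 0.86 [298. 214.] 396 [ 481. -119.   87.] [509. -97.  92.] [ 461. -144.   27.]
jar 0.55 [302. 176.] 382 [ 590. -124.   71.] [ 616. -101.   76.] [ 572. -148.   14.]
jar 0.4 [319. 229.] 286 [ 461. -173.   19.] [ 511. -156.   30.] [ 440. -221.   13.]
bottle 0.7 [356. 220.] 273 [ 462. -258.   81.] [ 482. -245.  113.] [ 447. -283.   32.]
tub 0.58 [384. 224.] 393 [ 457. -331.   72.] [ 482. -310.   76.] [ 436. -359.   30.]
bench_rack 0.72 [312. 234.] 608 [ 446. -145.   14.] [528. -68.  50.] [ 417. -350.   -1.]
carry_rack 0.65 [166. 209.] 3453 [502. 245.  14.] [568. 385.  46.] [435.  99.   8.]
tin_tray 0.75 [321. 228.] 261 [ 457. -176.   19.] [ 510. -157.   30.] [ 440. -220.   13.]
jar_tray 0.72 [294. 224.] 225 [ 465. -101.   19.] [520. -85.  30.] [ 450. -149.   13.]
bottle_tray 0.77 [349. 228.] 
[... 795 characters left out ...]
e 0.66 [123. 189.] 675 [ 482. -263.   70.] [ 490. -245.  111.] [ 464. -282.   21.]
tub 0.9 [ 90. 191.] 746 [ 475. -332.   70.] [ 487. -312.   74.] [ 439. -358.   18.]
bench_rack 0.77 [168. 215.] 1002 [ 511. -187.   12.] [534. -70.  47.] [ 467. -367.    2.]
carry_rack 0.85 [353. 176.] 4417 [511. 231.  14.] [583. 388.  46.] [439.  91.   4.]
jar_tray 0.57 [201. 200.] 371 [ 515. -115.   21.] [524. -85.  28.] [ 461. -156.   12.]
bottle_tray 0.94 [138. 204.] 551 [ 484. -251.   19.] [ 506. -227.   28.] [ 440. -299.   13.]
bottle_tray 0.73 [202. 199.] 445 [ 509. -114.   20.] [525. -84.  34.] [ 461. -157.   11.]
tub_tray 0.82 [101. 208.] 505 [ 476. -321.   20.] [ 496. -298.   28.] [ 429. -372.    3.]
```

View pics/top1.png

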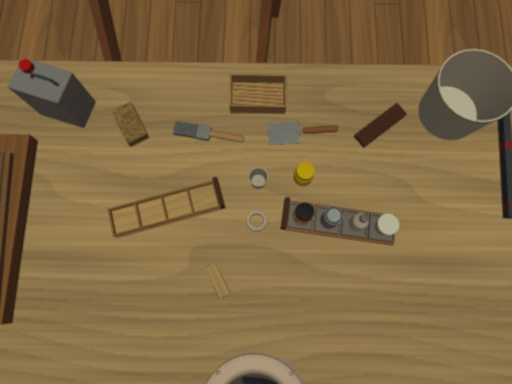

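View pics/scene1.png

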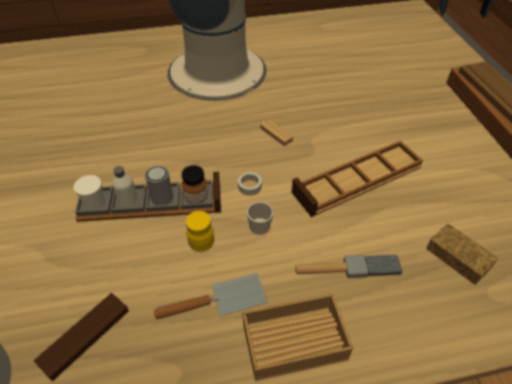

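The bench row, counted from its end board (top view (286,213)), is: jar (304,212), tin (331,217), bottle (361,221), tub (388,225). The yellow jar at (305,173) and the grey cup at (258,178) are look-alikes, so I'm leaving them. The carry rack's end board is at (219,192), and it fills from there toward (112,222).

```bash
python3 - <<'E'
from h import *
A=np.load('top.npz');B=np.load('scene.npz')
a=cv2.resize(A['c'][165:255,100:410],None,fx=2.5,fy=2.5,interpolation=2);b=cv2.resize(B['c'][135:255,65:430],None,fx=2.1,fy=2.1,interpolation=2)
w=780;f=np.zeros((a.shape[0]+b.shape[0],w,3),np.uint8);f[:a.shape[0],:a.shape[1]]=a[:,:w];f[a.shape[0]:,:b.shape[1]]=b[:,:w];cv2.imwrite('pics/crop.png',f)
W=np.vstack([A['W'].reshape(-1,3),B['W'].reshape(-1,3)]);n=A['W'][...,0].size
src=np.r_[np.zeros(n),np.ones(n)]
def box(x0,x1,y0,y1,z0,z1): return (W[:,0]>x0)&(W[:,0]<x1)&(W[:,1]>y0)&(W[:,1]<y1)&(W[:,2]>z0)&(W[:,2]<z1)
from scipy.optimize import least_squares
for t,x,y,h in [('jar',487,-121,88),('tin',480,-192,91),('bottle',470,-263,110),('tub',462,-334,72)]:
  for s in(0,1):
    w=W[box(x-40,x+40,y-33,y+33,h-4,h+8)&(src==s)]
    if len(w)>5:
        (c,r)=cv2.minEnclosingCircle(w[:,:2].astype(np.float32));print(t,s,len(w),np.round(c),round(r,1),'mean',np.round(w.mean(0)))
def rect(m,l):
    for s in(0,1):
        w=W[m&(src==s)];r=cv2.minAreaRect(w[:,:2].astype(np.float32));print(l,s,len(w),np.round(r[0]),np.round(r[1]),round(r[2],2))
rect(box(400,620,60,420,18,60),'carry all');rect(box(400,620,60,420,34,60),'carry end')
rect(box(400,560,-400,-40,18,32),'bench');rect(box(400,560,-95,-40,34,60),'bench end')
E
```

```text
jar 0 265 [ 486. -122.] 23.8 mean [ 486. -122.   89.]
jar 1 319 [ 489. -122.] 24.7 mean [ 490. -122.   88.]
tin 0 292 [ 477. -194.] 24.5 mean [ 476. -193.   91.]
tin 1 339 [ 478. -194.] 25.4 mean [ 480. -193.   91.]
bottle 0 57 [ 467. -265.] 10.1 mean [ 467. -265.  110.]
bottle 1 73 [ 469. -265.] 10.4 mean [ 471. -265.  110.]
tub 0 363 [ 459. -336.] 28.1 mean [ 459. -335.   73.]
tub 1 439 [ 462. -335.] 28.3 mean [ 463. -335.   72.]
carry all 0 1133 [504. 243.] [ 83. 306.] 16.52
carry all 1 1756 [505. 243.] [ 84. 310.] 16.96
carry end 0 162 [545. 103.] [83. 14.] 16.52
carry end 1 286 [548. 102.] [84. 15.] 16.69
bench 0 848 [ 471. -219.] [302.  78.] 82.68
bench 1 1440 [ 475. -219.] [302.  76.] 81.14
bench end 0 173 [491. -77.] [14. 82.] 82.52
bench end 1 215 [494. -77.] [14. 83.] 82.54
```

View pics/crop.png

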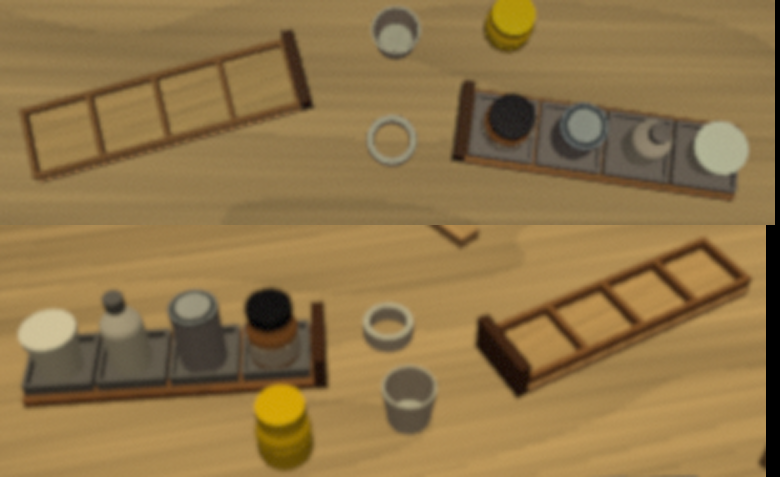

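Confirmed in the crop: jar, tin, bottle, tub, counting from the dark end board. The yellow jar stands in front of the row, off the rack. I'll do the jar first and start the approach.

```bash
cat > d.py <<'E'
# usage: d.py x y z closing_angle -> deltas in the tool axes
import sys; from h import *
x,y,z,a=map(float,sys.argv[1:]);o=arm.get_obs();R=cv2.Rodrigues(np.array(o['eef_rot'],float))[0]
d=R.T@(np.array([x,y,z])-o['position']);c=np.arctan2(R[1,1],R[0,1])
t=-((a-c+np.pi/2)%np.pi-np.pi/2)
print(np.round(d,1),'turn',round(t,3),'pos',np.round(o['position'],1),'t',round(o['time_s'],2),'op',round(o['opening'],3),'F',np.round(o['wrist_force'],1),'ff',np.round(o['finger_force'],1),'j6',round(o['joints'][5],2))
E
python3 d.py 488 -122 170 -0.128
```

```text
[-500.7 -576.9   57.9] turn 1.358 pos [208.9 589.1 227.9] t 1.15 op 0.994 F [ 0.2 -0.2  0.9] ff 0.0 j6 -0.1
```

Careful with the scale: shifts go in shares of 1000 mm and turns go in shares of 2 pi rad. That gives: -577 mm / 1000 = -0.577, -500 mm / 1000 = -0.5, 1.358 rad / 6.2832 = 0.2161.

```bash
python3 -m handwheel '[[[-0.5, -0.577, 0.057], 0.2161, 1], [[-0.5, -0.577, 0.057], 0.2161, 1], [[-0.5, -0.577, 0.057], 0.2161, 1], [[-0.5, -0.577, 0.057], 0.2161, 1], [[-0.5, -0.577, 0.057], 0.2161, 1], [[-0.5, -0.577, 0.057], 0.2161, 1], [[-0.5, -0.577, 0.057], 0.2161, 1], [[-0.5, -0.577, 0.057], 0.2161, 1]]'; python3 d.py 488 -122 170 -0.128
```

```text
time_s: 1.82
position: [330.4, 277.8, 203.2]
eef_rot: [1.959, 2.456, 0.001]
wrist_force: [1.7, 0.2, 0.3]
opening: 0.994
finger_force: 0.0
[-424.9   64.8   33.2] turn 0.352 pos [330.4 277.8 203.2] t 1.82 op 0.994 F [1.7 0.2 0.3] ff 0.0 j6 0.34
```

Converted, -425 mm / 1000 = -0.425, 65 mm / 1000 = 0.065, 0.352 rad / 6.2832 = 0.056.

```bash
python3 -m handwheel '[[[-0.425, 0.065, 0.033], 0.056, 1], [[-0.425, 0.065, 0.033], 0.056, 1], [[-0.425, 0.065, 0.033], 0.056, 1], [[-0.425, 0.065, 0.033], 0.056, 1], [[-0.425, 0.065, 0.033], 0.056, 1], [[-0.425, 0.065, 0.033], 0.056, 1], [[-0.425, 0.065, 0.033], 0.056, 1], [[-0.425, 0.065, 0.033], 0.056, 1]]' >/dev/null; python3 d.py 488 -122 170 -0.128
```

```text
[-86.1  44.5   7.7] turn 0.006 pos [454.4 -31.2 177.7] t 2.48 op 0.996 F [ 1.7  1.2 -0. ] ff 0.0 j6 -0.08
```

Converted, -86 mm / 1000 = -0.086, 60 mm / 1000 = 0.06, 0.006 rad / 6.2832 = 0.001.

```bash
python3 -m handwheel '[[[-0.086, 0.0445, 0.008], 0.001, 1], [[-0.086, 0.0445, 0.008], 0.001, 1], [[-0.086, 0.0445, 0.008], 0.001, 1], [[-0.086, 0.0445, 0.008], 0.001, 1], [[-0.086, 0.0445, 0.04], 0.001, 1], [[-0.086, 0.0445, 0.06], 0.001, 1]]' >/dev/null; python3 - <<'E'
from h import *
p=arm.camera('wrist');cv2.imwrite('pics/w1.png',p['color'])
E
python3 d.py 488 -122 50 -0.128
```

```text
[-3.1  3.  63.6] turn -0.0 pos [ 485.7 -118.6  113.7] t 3.03 op 1.003 F [-3.4  0.6 -5.1] ff 0.0 j6 -0.23
```

View pics/w1.png

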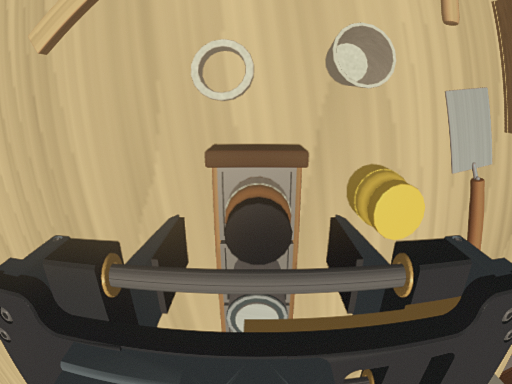

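The jar (258,225) sits midway between the open pads, and the yellow jar (385,200) is outside them. I'm descending.

Converted, 58 mm / 1000 = 0.058, 50 mm / 1000 = 0.05.

```bash
python3 -m handwheel '[[[0, 0, 0.025], 0, 1], [[0, 0, 0.05], 0, 1], [[0, 0, 0.058], 0, 1], [[0, 0, 0.058], 0, 1], [[0, 0, 0.058], 0, 1]]' >/dev/null; python3 d.py 488 -122 50 -0.128
```

```text
[-2.6  0.6 10.3] turn 0.0 pos [ 487.7 -119.3   60.3] t 3.45 op 1.001 F [-0.4 -0.3  0.4] ff 0.0 j6 -0.23
```

Converted, 10 mm / 1000 = 0.01, -2.6 mm / 1000 = -0.0026.

```bash
python3 -m handwheel '[[[-0.0026, 0.0006, 0.01], 0, 1], [[-0.0026, 0.0006, 0.01], 0, 1], [[-0.0026, 0.0006, 0.01], 0, 0], [[-0.0026, 0.0006, 0.01], 0, 0], [[-0.0026, 0.0006, 0.01], 0, 0], [[-0.0026, 0.0006, 0.01], 0, 0], [[-0.0026, 0.0006, 0.01], 0, 0], [[-0.0026, 0.0006, 0.01], 0, 0]]'; python3 d.py 488 -122 50 -0.128
```

```text
time_s: 4.12
position: [487.9, -122.3, 49.7]
eef_rot: [2.359, 2.075, 0.0]
wrist_force: [0.4, -0.1, -0.1]
opening: 0.591
finger_force: 0.0
[ 0.3  0.  -0.3] turn -0.0 pos [ 487.9 -122.3   49.7] t 4.12 op 0.591 F [ 0.4 -0.1 -0.1] ff 0.0 j6 -0.24
```

Converted, -120 mm / 1000 = -0.12, -110 mm / 1000 = -0.11.

```bash
python3 -m handwheel '[[[0, 0, 0], 0, 0], [[0, 0, 0], 0, 0], [[0, 0, 0], 0, 0]]'; python3 -m handwheel '[[[0, 0, -0.005], 0, 0], [[0, 0, -0.02], 0, 0], [[0, 0, -0.05], 0, 0], [[0, 0, -0.08], 0, 0], [[0, 0, -0.11], 0, 0], [[0, 0, -0.12], 0, 0], [[0, 0, -0.12], 0, 0]]'; python3 d.py 533.8 145 170 0.29
```

```text
time_s: 4.37
position: [487.9, -122.3, 49.7]
eef_rot: [2.359, 2.075, 0.0]
wrist_force: [-0.9, 0.2, 3.4]
opening: 0.573
finger_force: 30.0
time_s: 4.95
position: [489.1, -122.8, 172.4]
eef_rot: [2.356, 2.072, 0.003]
wrist_force: [1.5, -0.3, -1.5]
opening: 0.574
finger_force: 30.0
[271.3  10.2   2.1] turn -0.418 pos [ 489.1 -122.8  172.4] t 4.95 op 0.574 F [ 1.5 -0.3 -1.5] ff 30.0 j6 -0.24
```

Converted, 271 mm / 1000 = 0.271, 260 mm / 1000 = 0.26, -0.418 rad / 6.2832 = -0.0665.

```bash
python3 -m handwheel '[[[0.03, 0.001, 0], 0, 0], [[0.07, 0.003, 0], -0.0159, 0], [[0.111, 0.005, 0], -0.0318, 0], [[0.152, 0.007, 0], -0.0477, 0], [[0.193, 0.008, 0], -0.0637, 0], [[0.234, 0.009, 0], -0.0665, 0], [[0.26, 0.01, 0], -0.0665, 0], [[0.271, 0.01, 0], -0.0665, 0]]' >/dev/null;  python3 -m handwheel '[[[0, 0, 0], 0, 0], [[0, 0, 0], 0, 0]]' >/dev/null; python3 d.py 533.8 145 47 0.29
```

```text
[ -0.5   2.2 121.6] turn 0.001 pos [531.8 145.  168.6] t 5.78 op 0.571 F [ 0.3  0.4 -1.5] ff 30.0 j6 -0.13
```

Converted, 114 mm / 1000 = 0.114, 110 mm / 1000 = 0.11.

```bash
python3 -m handwheel '[[[0, 0.002, 0.03], 0, 0], [[0, 0.002, 0.065], 0, 0], [[0, 0.002, 0.095], 0, 0], [[0, 0.002, 0.11], 0, 0], [[0, 0.002, 0.114], 0, 0], [[0, 0.002, 0.114], 0, 0], [[0, 0.002, 0.114], 0, 0]]'; python3 d.py 533.8 145 46 0.29
```

```text
time_s: 6.37
position: [534.7, 144.9, 56.3]
eef_rot: [1.878, 2.518, 0.0]
wrist_force: [1.0, 0.7, -2.3]
opening: 0.575
finger_force: 30.0
[ 0.3 -0.9 10.3] turn -0.001 pos [534.7 144.9  56.3] t 6.37 op 0.575 F [ 1.   0.7 -2.3] ff 30.0 j6 -0.13
```

```bash
python3 - <<'E'
from h import *
p=arm.camera('wrist');cv2.imwrite('pics/w2.png',p['color'])
E
```

```text
(no output)
```

View pics/w2.png

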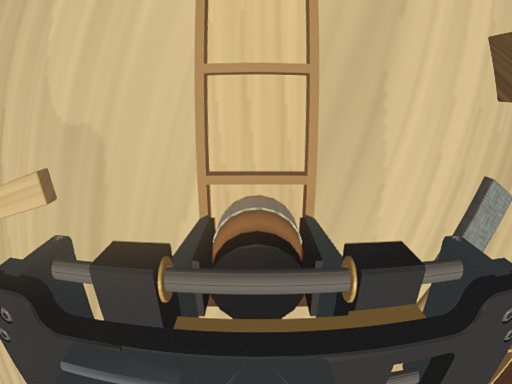

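The jar (258,270) is centred over the first compartment, in line with the rack walls (205–310). Lowering.

Converted, 9.5 mm / 1000 = 0.0095, 8 mm / 1000 = 0.008.

```bash
python3 -m handwheel '[[[0, 0, 0.004], 0, 0], [[0, 0, 0.008], 0, 0], [[0, 0, 0.0095], 0, 0], [[0, 0, 0.0095], 0, 0], [[0, 0, 0.0095], 0, 0]]'; python3 d.py 533.8 145 46 0.29
```

```text
time_s: 6.83
position: [534.3, 145.8, 46.1]
eef_rot: [-1.877, -2.519, 0.0]
wrist_force: [0.1, -0.5, -1.8]
opening: 0.572
finger_force: 30.0
[-0.6 -0.7  0.1] turn 0.0 pos [534.3 145.8  46.1] t 6.83 op 0.572 F [ 0.1 -0.5 -1.8] ff 30.0 j6 -0.13
```

Converted, 0.7 mm / 1000 = 0.0007, 0.5 mm / 1000 = 0.0005.

```bash
python3 -m handwheel '[[[0, 0, 0.0005], 0, 0], [[0, 0, 0.0007], 0, 0], [[0, 0, 0.0007], 0, 0]]' | grep -E 'pos|wrist'
```

```text
position: [534.4, 145.8, 45.7]
wrist_force: [-0.8, 0.8, 4.5]
```

Contact (+4.5 N). Release and rise, then head for the tin.

Converted, -125 mm / 1000 = -0.125, -100 mm / 1000 = -0.1.

```bash
python3 -m handwheel '[[[0, 0, 0], 0, 1], [[0, 0, 0], 0, 1], [[0, 0, 0], 0, 1], [[0, 0, 0], 0, 1], [[0, 0, -0.02], 0, 1], [[0, 0, -0.06], 0, 1], [[0, 0, -0.1], 0, 1], [[0, 0, -0.125], 0, 1]]' | grep -E 'pos|wrist|open'; python3 d.py 478 -194 170 -0.126
```

```text
position: [535.0, 145.9, 173.7]
wrist_force: [1.0, -0.0, 1.7]
opening: 0.998
[-309.4 -151.9    3.5] turn 0.416 pos [535.  145.9 173.7] t 7.75 op 0.998 F [ 1.  -0.   1.7] ff 0.0 j6 -0.13
```

Converted, -309 mm / 1000 = -0.309, -152 mm / 1000 = -0.152, 0.416 rad / 6.2832 = 0.0662.

```bash
python3 -m handwheel '[[[-0.309, -0.152, 0.002], 0.0662, 1], [[-0.309, -0.152, 0.002], 0.0662, 1], [[-0.309, -0.152, 0.002], 0.0662, 1], [[-0.309, -0.152, 0.002], 0.0662, 1], [[-0.309, -0.152, 0.002], 0.0662, 1], [[-0.309, -0.152, 0.002], 0.0662, 1], [[-0.309, -0.152, 0.002], 0.0662, 1], [[-0.309, -0.152, 0.002], 0.0662, 1]]' >/dev/null;python3 -m handwheel '[[[0, 0, 0], 0, 1]]' >/dev/null; python3 d.py 478 -194 60 -0.126
```

```text
[ -4.4   0.3 108.6] turn -0.005 pos [ 478.1 -189.4  168.6] t 8.5 op 0.999 F [ 0.4 -1.  -0.2] ff 0.0 j6 -0.36
```

Converted, 106 mm / 1000 = 0.106, 100 mm / 1000 = 0.1.

```bash
python3 -m handwheel '[[[-0.0044, 0, 0.035], 0, 1], [[-0.0044, 0, 0.075], 0, 1], [[-0.0044, 0, 0.1], 0, 1], [[-0.0044, 0, 0.106], 0, 1], [[-0.0044, 0, 0.106], 0, 1], [[-0.0044, 0, 0.106], 0, 1]]' >/dev/null; python3 d.py 478 -194 50 -0.126
```

```text
[-6.7  0.1 13.3] turn 0.0 pos [ 478.8 -187.4   63.3] t 9.0 op 1.003 F [0.2 0.2 0.3] ff 0.0 j6 -0.36
```

Converted, 13 mm / 1000 = 0.013, -6.7 mm / 1000 = -0.0067.

```bash
python3 -m handwheel '[[[-0.0067, 0, 0.007], 0, 1], [[-0.0067, 0, 0.013], 0, 1], [[-0.0067, 0, 0.013], 0, 1], [[-0.0067, 0, 0.013], 0, 1]]' >/dev/null; python3 d.py 478 -194 50 -0.126; python3 -m handwheel '[[[0, 0, 0], 0, 0], [[0, 0, 0], 0, 0], [[0, 0, 0], 0, 0], [[0, 0, 0], 0, 0], [[0, 0, 0], 0, 0], [[0, 0, 0], 0, 0], [[0, 0, 0], 0, 0], [[0, 0, 0], 0, 0]]'
```

```text
[ 0.1  0.5 -0.3] turn -0.0 pos [ 477.5 -194.1   49.7] t 9.33 op 0.997 F [ 0.1 -0.3 -1.1] ff 0.0 j6 -0.38
time_s: 10.0
position: [477.5, -194.0, 49.5]
eef_rot: [2.357, 2.077, 0.0]
wrist_force: [0.5, 0.5, 0.6]
opening: 0.524
finger_force: 30.0
```

Converted, -120 mm / 1000 = -0.12, -110 mm / 1000 = -0.11.

```bash
python3 -m handwheel '[[[0, 0, -0.005], 0, 0], [[0, 0, -0.02], 0, 0], [[0, 0, -0.05], 0, 0], [[0, 0, -0.08], 0, 0], [[0, 0, -0.11], 0, 0], [[0, 0, -0.12], 0, 0], [[0, 0, -0.12], 0, 0]]' | grep -E 'pos|force|open'; python3 d.py 513.2 214 170 0.29
```

```text
position: [478.6, -194.5, 171.8]
wrist_force: [1.5, -0.5, -2.6]
opening: 0.527
finger_force: 30.0
[409.6 -17.    1.1] turn -0.416 pos [ 478.6 -194.5  171.8] t 10.58 op 0.527 F [ 1.5 -0.5 -2.6] ff 30.0 j6 -0.38
```

Converted, 300 mm / 1000 = 0.3, 274 mm / 1000 = 0.274, -0.35 rad / 6.2832 = -0.0557.

```bash
python3 -m handwheel '[[[0.03, -0.001, 0], 0, 0], [[0.07, -0.003, 0], -0.008, 0], [[0.111, -0.005, 0], -0.0159, 0], [[0.152, -0.007, 0], -0.0239, 0], [[0.193, -0.008, 0], -0.0318, 0], [[0.234, -0.009, 0], -0.0398, 0], [[0.274, -0.01, 0], -0.0477, 0], [[0.3, -0.012, 0], -0.0557, 0]]' >/dev/null; python3 d.py 513.2 214 170 0.29
```

```text
[100.4  34.3  -2.2] turn -0.062 pos [502.4 108.4 167.8] t 11.25 op 0.521 F [ 0.6 -0.4 -2.5] ff 30.0 j6 -0.13
```

Converted, 98 mm / 1000 = 0.098, 90 mm / 1000 = 0.09, -0.062 rad / 6.2832 = -0.0099.

```bash
python3 -m handwheel '[[[0.035, 0.012, 0], -0.0099, 0], [[0.07, 0.024, 0], -0.0099, 0], [[0.09, 0.03, -0.001], -0.0099, 0], [[0.098, 0.034, -0.001], -0.0099, 0], [[0.098, 0.034, -0.001], -0.0099, 0], [[0.098, 0.034, -0.001], -0.0099, 0]]' >/dev/null; python3 d.py 513.2 214 56 0.29
```

```text
[  6.3   1.3 113.1] turn -0.003 pos [514.  207.7 169.1] t 11.75 op 0.523 F [ 0.2  0.1 -2.7] ff 30.0 j6 -0.01
```

```bash
python3 -m handwheel '[[[0.006, 0.001, 0.03], 0, 0], [[0.006, 0.001, 0.065], 0, 0], [[0.006, 0.001, 0.095], 0, 0], [[0.006, 0.001, 0.11], 0, 0], [[0.006, 0.001, 0.112], 0, 0], [[0.006, 0.001, 0.112], 0, 0], [[0.006, 0.001, 0.112], 0, 0]]' >/dev/null; python3 d.py 513.2 214 46 0.29
```

```text
[ 0.7 -1.1 13.3] turn -0.005 pos [514.5 213.6  59.3] t 12.33 op 0.524 F [ 0.8  0.7 -1.6] ff 30.0 j6 0.0
```

Converted, 13 mm / 1000 = 0.013, 10 mm / 1000 = 0.01.

```bash
python3 -m handwheel '[[[0, -0.001, 0.006], 0, 0], [[0, -0.001, 0.01], 0, 0], [[0, -0.001, 0.013], 0, 0], [[0, -0.001, 0.013], 0, 0], [[0, -0.001, 0.013], 0, 0], [[0, -0.001, 0.013], 0, 0]]' |grep -E 'pos|wrist';  python3 -m handwheel '[[[0, 0, 0.0004], 0, 0], [[0, 0, 0.0004], 0, 0]]'|grep -E 'pos|wrist'
```

```text
position: [513.0, 214.1, 45.5]
wrist_force: [-0.2, 0.2, -2.2]
position: [513.0, 214.1, 45.4]
wrist_force: [-0.8, -0.6, 4.7]
```

Converted, -125 mm / 1000 = -0.125, -100 mm / 1000 = -0.1.

```bash
python3 -m handwheel '[[[0, 0, 0], 0, 1], [[0, 0, 0], 0, 1], [[0, 0, 0], 0, 1], [[0, 0, 0], 0, 1], [[0, 0, -0.02], 0, 1], [[0, 0, -0.06], 0, 1], [[0, 0, -0.1], 0, 1], [[0, 0, -0.125], 0, 1]]' | grep -E 'pos|wrist|open'; python3 d.py 468 -265 170 -0.126
```

```text
position: [513.7, 214.3, 173.5]
wrist_force: [1.7, -0.1, 0.0]
opening: 0.999
[-447.  -179.1    2.9] turn 0.412 pos [513.7 214.3 173.5] t 13.67 op 0.999 F [ 1.7 -0.1  0. ] ff 0.0 j6 0.0
```

Converted, -447 mm / 1000 = -0.447, -179 mm / 1000 = -0.179, 0.412 rad / 6.2832 = 0.0656.

```bash
python3 -m handwheel '[[[-0.447, -0.179, 0.002], 0.0656, 1], [[-0.447, -0.179, 0.002], 0.0656, 1], [[-0.447, -0.179, 0.002], 0.0656, 1], [[-0.447, -0.179, 0.002], 0.0656, 1], [[-0.447, -0.179, 0.002], 0.0656, 1], [[-0.447, -0.179, 0.002], 0.0656, 1], [[-0.447, -0.179, 0.002], 0.0656, 1], [[-0.447, -0.179, 0.002], 0.0656, 1]]' >/dev/null; python3 d.py 468 -265 170 -0.126
```

```text
[-145.7    5.6   -1.2] turn 0.0 pos [ 480.7 -119.7  168.8] t 14.33 op 0.998 F [ 1.9  0.4 -0.5] ff 0.0 j6 -0.24
```

Converted, -145 mm / 1000 = -0.145, 6 mm / 1000 = 0.006.

```bash
python3 -m handwheel '[[[-0.145, 0.006, 0], 0, 1], [[-0.145, 0.006, 0], 0, 1], [[-0.145, 0.006, 0], 0, 1], [[-0.145, 0.006, 0], 0, 1], [[-0.145, 0.006, 0], 0, 1], [[-0.145, 0.006, 0], 0, 1]]' >/dev/null; python3 -m handwheel '[[[0, 0, 0], 0, 1]]' >/dev/null;python3 d.py 468 -265 60 -0.126
```

```text
[ -3.4  -0.4 108.5] turn -0.0 pos [ 468.9 -261.7  168.5] t 14.92 op 1.003 F [ 0.3  0.7 -0.4] ff 0.0 j6 -0.49
```

Converted, 100 mm / 1000 = 0.1, 95 mm / 1000 = 0.095.

```bash
python3 -m handwheel '[[[-0.0034, 0, 0.035], 0, 1], [[-0.0034, 0, 0.075], 0, 1], [[-0.0034, 0, 0.095], 0, 1], [[-0.0034, 0, 0.1], 0, 1], [[-0.0034, 0, 0.1], 0, 1], [[-0.0034, 0, 0.1], 0, 1]]' >/dev/null; python3 d.py 468 -265 53 -0.126
```

```text
[ 0.2 -1.3 16.7] turn 0.001 pos [ 469.3 -265.3   69.7] t 15.42 op 0.998 F [-0.1 -0.1  0.4] ff 0.0 j6 -0.5
```

Converted, 16 mm / 1000 = 0.016, 8 mm / 1000 = 0.008.

```bash
python3 -m handwheel '[[[0, -0.001, 0.008], 0, 1], [[0, -0.001, 0.016], 0, 1], [[0, -0.001, 0.016], 0, 1], [[0, -0.001, 0.016], 0, 1]]' >/dev/null; python3 d.py 468 -265 53 -0.126; python3 -m handwheel '[[[0, 0, 0], 0, 0], [[0, 0, 0], 0, 0], [[0, 0, 0], 0, 0], [[0, 0, 0], 0, 0], [[0, 0, 0], 0, 0], [[0, 0, 0], 0, 0], [[0, 0, 0], 0, 0], [[0, 0, 0], 0, 0]]';python3 -m handwheel '[[[0, 0, 0], 0, 0], [[0, 0, 0], 0, 0]]'
```

```text
[ 0.6  0.4 -0.4] turn -0.0 pos [ 467.5 -265.6   52.6] t 15.75 op 0.999 F [0.4 0.1 0.3] ff 0.0 j6 -0.5
time_s: 16.42
position: [467.8, -265.7, 52.7]
eef_rot: [2.357, 2.077, 0.0]
wrist_force: [0.3, -0.1, -0.1]
opening: 0.456
finger_force: 30.0
time_s: 16.58
position: [467.8, -265.7, 52.7]
eef_rot: [2.357, 2.077, 0.0]
wrist_force: [1.0, -0.3, 0.5]
opening: 0.449
finger_force: 30.0
```

Converted, -120 mm / 1000 = -0.12, -110 mm / 1000 = -0.11.

```bash
python3 -m handwheel '[[[0, 0, -0.005], 0, 0], [[0, 0, -0.02], 0, 0], [[0, 0, -0.05], 0, 0], [[0, 0, -0.08], 0, 0], [[0, 0, -0.11], 0, 0], [[0, 0, -0.12], 0, 0], [[0, 0, -0.12], 0, 0]]' | grep -E 'pos|force|open'; python3 d.py 492.6 283 170 0.29
```

```text
position: [468.7, -266.3, 175.1]
wrist_force: [0.7, -0.3, -2.5]
opening: 0.454
finger_force: 30.0
[548.  -45.3   3.8] turn -0.416 pos [ 468.7 -266.3  175.1] t 17.17 op 0.454 F [ 0.7 -0.3 -2.5] ff 30.0 j6 -0.5
```

Converted, 316 mm / 1000 = 0.316, 275 mm / 1000 = 0.275, -0.3 rad / 6.2832 = -0.0477.

```bash
python3 -m handwheel '[[[0.03, -0.003, 0], 0, 0], [[0.07, -0.006, 0], 0, 0], [[0.111, -0.009, 0], -0.008, 0], [[0.152, -0.012, 0], -0.0159, 0], [[0.193, -0.016, 0], -0.0239, 0], [[0.234, -0.019, 0], -0.0318, 0], [[0.275, -0.022, 0], -0.0398, 0], [[0.316, -0.026, 0], -0.0477, 0]]' >/dev/null; python3 d.py 492.6 283 170 0.29
```

```text
[224.3  52.2   1.1] turn -0.114 pos [480.5  53.1 171.1] t 17.83 op 0.451 F [ 2.1 -0.7 -2.2] ff 30.0 j6 -0.19
```

Converted, 223 mm / 1000 = 0.223, 215 mm / 1000 = 0.215, -0.114 rad / 6.2832 = -0.0181.

```bash
python3 -m handwheel '[[[0.038, 0.009, 0], -0.008, 0], [[0.077, 0.018, 0], -0.0159, 0], [[0.116, 0.027, 0], -0.0181, 0], [[0.155, 0.036, 0], -0.0181, 0], [[0.19, 0.044, 0], -0.0181, 0], [[0.215, 0.05, 0], -0.0181, 0], [[0.223, 0.052, 0], -0.0181, 0], [[0.223, 0.052, 0], -0.0181, 0]]' >/dev/null; python3 -m handwheel '[[[0, 0, 0], 0, 0], [[0, 0, 0], 0, 0]]' >/dev/null; python3 d.py 492.6 283 58 0.29
```

```text
[  4.8   0.4 113.8] turn -0.003 pos [493.8 278.4 171.8] t 18.67 op 0.453 F [ 1.  -0.8 -2. ] ff 30.0 j6 0.12
```

Converted, 112 mm / 1000 = 0.112, 110 mm / 1000 = 0.11.

```bash
python3 -m handwheel '[[[0.005, 0.001, 0.03], 0, 0], [[0.005, 0.001, 0.065], 0, 0], [[0.005, 0.001, 0.095], 0, 0], [[0.005, 0.001, 0.11], 0, 0], [[0.005, 0.001, 0.112], 0, 0], [[0.005, 0.001, 0.112], 0, 0], [[0.005, 0.001, 0.112], 0, 0]]' >/dev/null; python3 d.py 492.6 283 49 0.29
```

```text
[-0.8 -2.1 12.7] turn -0.003 pos [494.4 284.4  61.7] t 19.25 op 0.453 F [ 1.   0.  -1.7] ff 30.0 j6 0.13
```

Converted, 12.5 mm / 1000 = 0.0125, 10 mm / 1000 = 0.01.

```bash
python3 -m handwheel '[[[0, -0.0015, 0.006], 0, 0], [[0, -0.0015, 0.01], 0, 0], [[0, -0.0015, 0.0125], 0, 0], [[0, -0.0015, 0.0125], 0, 0], [[0, -0.0015, 0.0125], 0, 0], [[0, -0.0015, 0.0125], 0, 0]]' |grep -E 'pos|wrist';  python3 -m handwheel '[[[0, 0, 0.0004], 0, 0], [[0, 0, 0.0004], 0, 0]]'|grep -E 'pos|wrist'
```

```text
position: [492.5, 284.5, 48.5]
wrist_force: [-0.7, -1.7, 4.9]
position: [492.5, 284.5, 48.5]
wrist_force: [-2.7, -2.5, 11.8]
```

Contact. Release and return for the tub.

Converted, -125 mm / 1000 = -0.125, -100 mm / 1000 = -0.1.

```bash
python3 -m handwheel '[[[0, 0, 0], 0, 1], [[0, 0, 0], 0, 1], [[0, 0, 0], 0, 1], [[0, 0, 0], 0, 1], [[0, 0, -0.02], 0, 1], [[0, 0, -0.06], 0, 1], [[0, 0, -0.1], 0, 1], [[0, 0, -0.125], 0, 1]]' | grep -E 'pos|wrist|open'; python3 d.py 460.5 -335.5 170 -0.126
```

```text
position: [493.0, 284.8, 176.1]
wrist_force: [0.1, 0.8, 0.8]
opening: 0.991
[-585.5 -207.4    5.4] turn 0.414 pos [493.  284.8 176.1] t 20.58 op 0.991 F [0.1 0.8 0.8] ff 0.0 j6 0.13
```

Converted, -585 mm / 1000 = -0.585, -207 mm / 1000 = -0.207, 0.414 rad / 6.2832 = 0.0659.

```bash
python3 -m handwheel '[[[-0.585, -0.207, 0.002], 0.0659, 1], [[-0.585, -0.207, 0.002], 0.0659, 1], [[-0.585, -0.207, 0.002], 0.0659, 1], [[-0.585, -0.207, 0.002], 0.0659, 1], [[-0.585, -0.207, 0.002], 0.0659, 1], [[-0.585, -0.207, 0.002], 0.0659, 1], [[-0.585, -0.207, 0.002], 0.0659, 1], [[-0.585, -0.207, 0.002], 0.0659, 1]]' >/dev/null; python3 d.py 460.5 -335.5 170 -0.126
```

```text
[-284.7   22.     1.8] turn 0.0 pos [474.4 -50.3 171.8] t 21.25 op 1.002 F [1.6 0.6 0.3] ff 0.0 j6 -0.11
```

Converted, -284 mm / 1000 = -0.284, 22 mm / 1000 = 0.022.

```bash
python3 -m handwheel '[[[-0.284, 0.022, 0.002], 0, 1], [[-0.284, 0.022, 0.002], 0, 1], [[-0.284, 0.022, 0.002], 0, 1], [[-0.284, 0.022, 0.002], 0, 1], [[-0.284, 0.022, 0.002], 0, 1], [[-0.284, 0.022, 0.002], 0, 1], [[-0.284, 0.022, 0.002], 0, 1], [[-0.284, 0.022, 0.002], 0, 1]]' >/dev/null; python3 -m handwheel '[[[0, 0, 0], 0, 1], [[0, 0, 0], 0, 1]]' >/dev/null;python3 d.py 460.5 -335.5 60 -0.126
```

```text
[ -3.    0.2 109.4] turn -0.0 pos [ 460.8 -332.5  169.4] t 22.08 op 0.998 F [0.1 0.2 0.8] ff 0.0 j6 -0.6
```

Converted, 106 mm / 1000 = 0.106, 100 mm / 1000 = 0.1.

```bash
python3 -m handwheel '[[[-0.003, 0, 0.035], 0, 1], [[-0.003, 0, 0.075], 0, 1], [[-0.003, 0, 0.1], 0, 1], [[-0.003, 0, 0.106], 0, 1], [[-0.003, 0, 0.106], 0, 1], [[-0.003, 0, 0.106], 0, 1]]' >/dev/null; python3 d.py 460.5 -335.5 50 -0.126
```

```text
[-0.  -0.8 14.8] turn 0.001 pos [ 461.3 -335.6   64.8] t 22.58 op 1.0 F [-0.3  0.5 -0.2] ff 0.0 j6 -0.61
```

Converted, 14 mm / 1000 = 0.014, 8 mm / 1000 = 0.008.

```bash
python3 -m handwheel '[[[0, -0.001, 0.008], 0, 1], [[0, -0.001, 0.014], 0, 1], [[0, -0.001, 0.014], 0, 1], [[0, -0.001, 0.014], 0, 1]]' >/dev/null; python3 d.py 460.5 -335.5 50 -0.126; python3 -m handwheel '[[[0, 0, 0], 0, 0], [[0, 0, 0], 0, 0], [[0, 0, 0], 0, 0], [[0, 0, 0], 0, 0], [[0, 0, 0], 0, 0], [[0, 0, 0], 0, 0], [[0, 0, 0], 0, 0], [[0, 0, 0], 0, 0]]';python3 -m handwheel '[[[0, 0, 0], 0, 0], [[0, 0, -0.004], 0, 0], [[0, 0, -0.004], 0, 0], [[0, 0, -0.004], 0, 0]]'
python3 - <<'E'
from h import *
p=arm.camera('wrist');cv2.imwrite('pics/w3.png',p['color'])
E
```

```text
[ 0.4  0.7 -0.1] turn -0.0 pos [ 459.7 -335.8   49.9] t 22.92 op 0.996 F [-0.3  0.1  0.8] ff 0.0 j6 -0.61
time_s: 23.58
position: [459.8, -335.9, 49.8]
eef_rot: [2.357, 2.077, 0.0]
wrist_force: [0.5, -1.0, 0.3]
opening: 0.59
finger_force: 30.0
time_s: 23.92
position: [459.8, -335.9, 53.9]
eef_rot: [2.357, 2.077, -0.0]
wrist_force: [-0.2, -0.0, -2.0]
opening: 0.587
finger_force: 30.0
```

View pics/w3.png

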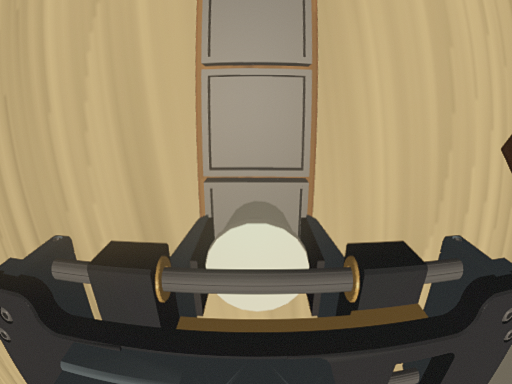

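The tub (257,266) is centred between the pads, held level and off its tray, and the other trays are empty. I'm lifting it to transit height.

Converted, -120 mm / 1000 = -0.12, -110 mm / 1000 = -0.11.

```bash
python3 -m handwheel '[[[0, 0, -0.01], 0, 0], [[0, 0, -0.03], 0, 0], [[0, 0, -0.06], 0, 0], [[0, 0, -0.09], 0, 0], [[0, 0, -0.11], 0, 0], [[0, 0, -0.12], 0, 0], [[0, 0, -0.12], 0, 0]]' | grep -E 'pos|force|open'; python3 d.py 472.1 352 172 0.29
```

```text
position: [460.5, -336.5, 176.1]
wrist_force: [0.2, -0.9, -1.1]
opening: 0.592
finger_force: 30.0
[684.5 -75.    2.3] turn -0.416 pos [ 460.5 -336.5  176.1] t 24.55 op 0.592 F [ 0.2 -0.9 -1.1] ff 30.0 j6 -0.61
```

Converted, 310 mm / 1000 = 0.31, 270 mm / 1000 = 0.27, -0.25 rad / 6.2832 = -0.0398.

```bash
python3 -m handwheel '[[[0.03, -0.003, 0], 0, 0], [[0.07, -0.008, 0], 0, 0], [[0.11, -0.012, 0], -0.0048, 0], [[0.15, -0.016, 0], -0.0095, 0], [[0.19, -0.021, 0], -0.0159, 0], [[0.23, -0.025, 0], -0.0239, 0], [[0.27, -0.03, 0], -0.0318, 0], [[0.31, -0.034, 0], -0.0398, 0]]' >/dev/null; python3 d.py 472.1 352 172 0.29
```

```text
[370.   55.5   0.6] turn -0.164 pos [463.6 -22.1 172.5] t 25.22 op 0.59 F [ 0.9 -0.4 -0.6] ff 30.0 j6 -0.3
```

Converted, 310 mm / 1000 = 0.31, 280 mm / 1000 = 0.28, -0.164 rad / 6.2832 = -0.0261.

```bash
python3 -m handwheel '[[[0.04, 0.006, 0], -0.0048, 0], [[0.08, 0.012, 0], -0.0095, 0], [[0.12, 0.018, 0], -0.0159, 0], [[0.16, 0.024, 0], -0.0207, 0], [[0.2, 0.03, 0], -0.0261, 0], [[0.24, 0.036, 0], -0.0261, 0], [[0.28, 0.042, 0], -0.0261, 0], [[0.31, 0.046, 0], -0.0261, 0]]' >/dev/null; python3 d.py 472.1 352 172 0.29
```

```text
[57.1 17.9  0.2] turn -0.001 pos [471.2 292.1 172.2] t 25.88 op 0.593 F [ 1.4 -0.3 -1.2] ff 30.0 j6 0.16
```

Converted, 56 mm / 1000 = 0.056, 55 mm / 1000 = 0.055.

```bash
python3 -m handwheel '[[[0.025, 0.008, 0], 0, 0], [[0.045, 0.014, 0], 0, 0], [[0.055, 0.017, 0], 0, 0], [[0.056, 0.017, 0], 0, 0], [[0.056, 0.017, 0], 0, 0], [[0.056, 0.017, 0], 0, 0]]' >/dev/null; python3 d.py 472.1 352 57 0.29
```

```text
[  5.3   1.4 116.1] turn -0.003 pos [472.4 346.6 173.1] t 26.38 op 0.588 F [-0.3 -0.5 -0.8] ff 30.0 j6 0.24
```

Converted, 115 mm / 1000 = 0.115, 112 mm / 1000 = 0.112.

```bash
python3 -m handwheel '[[[0.005, 0.001, 0.03], 0, 0], [[0.005, 0.001, 0.065], 0, 0], [[0.005, 0.001, 0.095], 0, 0], [[0.005, 0.001, 0.112], 0, 0], [[0.005, 0.001, 0.115], 0, 0], [[0.005, 0.001, 0.115], 0, 0], [[0.005, 0.001, 0.115], 0, 0]]' >/dev/null; python3 d.py 472.1 352 46 0.29
```

```text
[-0.3 -0.9 13.7] turn -0.003 pos [472.8 352.5  59.7] t 26.97 op 0.595 F [ 0.4 -0.3 -0.9] ff 30.0 j6 0.25
```

Converted, 13.5 mm / 1000 = 0.0135, 13 mm / 1000 = 0.013.

```bash
python3 -m handwheel '[[[0, -0.001, 0.006], 0, 0], [[0, -0.001, 0.01], 0, 0], [[0, -0.001, 0.013], 0, 0], [[0, -0.001, 0.0135], 0, 0], [[0, -0.001, 0.0135], 0, 0], [[0, -0.001, 0.0135], 0, 0]]' |grep -E 'pos|wrist';  python3 -m handwheel '[[[0, 0, 0.0003], 0, 0], [[0, 0, 0.0003], 0, 0]]'|grep -E 'pos|wrist'
```

```text
position: [471.5, 352.8, 45.7]
wrist_force: [-0.8, -0.0, 4.3]
position: [471.5, 352.9, 45.6]
wrist_force: [-2.2, -1.0, 10.6]
```

Contact. I'm releasing and rising straight up, then checking.

Converted, -140 mm / 1000 = -0.14, -100 mm / 1000 = -0.1.

```bash
python3 -m handwheel '[[[0, 0, 0], 0, 1], [[0, 0, 0], 0, 1], [[0, 0, 0], 0, 1], [[0, 0, 0], 0, 1], [[0, 0, -0.02], 0, 1], [[0, 0, -0.06], 0, 1], [[0, 0, -0.1], 0, 1], [[0, 0, -0.14], 0, 1]]' | grep -E 'pos|open';  python3 -m handwheel '[[[-0.041, 0, -0.03], 0, 1], [[-0.082, 0, -0.06], 0, 1], [[-0.123, 0, -0.06], 0, 1], [[-0.16, 0, -0.06], 0, 1], [[-0.2, 0, -0.06], 0, 1], [[-0.24, 0, -0.06], 0, 1], [[-0.28, 0, -0.06], 0, 1], [[-0.32, 0, -0.06], 0, 1]]' >/dev/null;  python3 -m handwheel '[[[-0.041, 0, 0], 0, 1], [[-0.082, 0, 0], 0, 1], [[-0.082, 0, 0], 0, 1], [[-0.082, 0, 0], 0, 1]]'
python3 - <<'E'
from h import *
f=[]
for n in('top','scene'):
    p=arm.camera(n);W=cloud(p).reshape(-1,3);f.append(p['color'])
    o=np.array([503,248.5]);u=np.array([-.2857,.9583]);v=np.array([.9583,.2857])
    r=W[:,:2]-o;L=np.c_[r@v,r@u,W[:,2]]
    for i,(t,h) in enumerate([('jar',84),('tin',87),('bottle',106),('tub',68)]):
        m=(abs(L[:,0])<35)&(abs(L[:,1]+108-72*i)<35)&(abs(L[:,2]-h)<6)
        if m.sum()>5: c,rr=cv2.minEnclosingCircle(L[m,:2].astype(np.float32));print(n,t,m.sum(),np.round(c,1),round(rr,1),'want y',-108+72*i,'z',round(L[m,2].mean(),1))
a=cv2.resize(f[0][150:260,80:300],None,fx=3,fy=3);b=cv2.resize(f[1][120:230,270:490],None,fx=2.4,fy=2.4)
c=np.zeros((600,660,3),np.uint8);c[:330]=a;c[330:594,:528]=b;cv2.imwrite('pics/end.png',c)
E
```

```text
position: [470.7, 352.3, 186.3]
opening: 1.0
time_s: 29.3
position: [584.7, -31.5, 244.6]
eef_rot: [-1.884, -2.514, 0.0]
wrist_force: [-1.0, -0.3, 0.2]
opening: 1.003
finger_force: 0.0
top jar 94 [  0.7 -99.3] 22.5 want y -108 z 84.6
top tin 287 [ -1.7 -35.4] 24.6 want y -36 z 87.1
top bottle 58 [-0.9 37.6] 10.6 want y 36 z 106.1
top tub 354 [ -1.9 109. ] 27.8 want y 108 z 68.9
scene jar 326 [   2.3 -106.5] 24.9 want y -108 z 83.5
scene tin 321 [ -1. -37.] 26.2 want y -36 z 86.0
scene bottle 65 [ 1.3 37. ] 10.4 want y 36 z 104.9
scene tub 357 [  1.9 108.8] 28.5 want y 108 z 67.4
```

View pics/end.png

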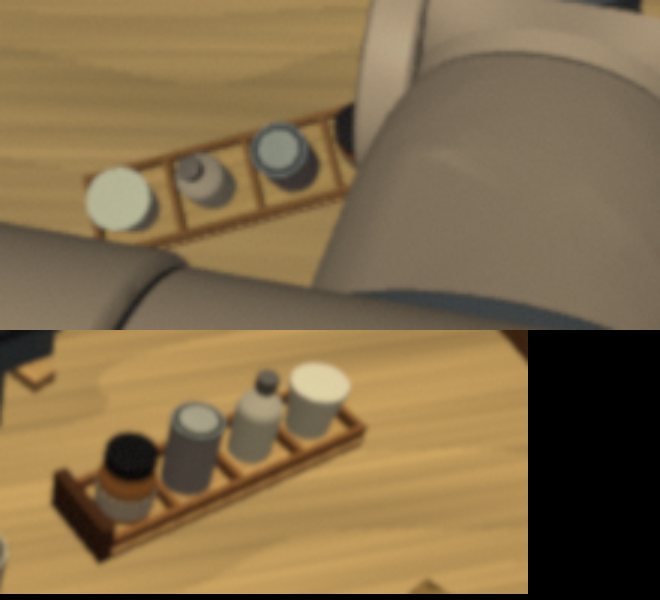

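The picture shows jar (130,480), tin (192,448), bottle (256,415) and tub (315,400) upright, in order from the dark end board. All are within about 2 mm of centre where the view is clear; the jar is partly hidden in the top view.

```bash
python3 -c "
from rig import arm
print(arm.job_done())"
```

```text
the job is handed in; nothing more can be done
None
```

All four containers (jar, tin, bottle, tub, counted from the dark end board) stand upright in the carry rack in the same order; the job was handed in after about 29 s of the 128 s limit, and no verdict was printed.

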